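# Close up the media cassettes of an aquarium trough filter and clear its stuck strainer

### The job

Service the trough filter: the round strainer cup is stuck in the inlet pot, so twist it about a quarter turn to free its lugs, pull it out and stand it upright in the rinse dish. Slide the cassettes left in the trough up towards the inlet pot, one at a time and without lifting them out, starting with the one nearest the pot, so that they fill the bays from the pot onwards, each centred in a bay with no empty bay between them. Once they are closed up, set the fresh cassette in the next bay right behind them; leave the things on the turntable alone.

Things in the scene. Friction and masses are not known exactly. Their poses are not given: they have to be found in the camera images.
- trough: fixed grey plastic filter trough. An open channel runs along its y axis: floor 8 mm above the origin, 78 mm wide inside, 400 mm long, walls 30 mm high above that floor, 6 mm thick, closed at both ends, wet and slippery. Five bays of 80 mm, marked by ribs outside the walls and a dark grating on each bay's floor. At its +y end stands the round inlet pot. Origin: centre of the channel's underside
- bay0 (a point): centre of bay 0 on the channel's floor (next to the inlet pot); its y axis points along the channel towards the inlet
- bay1 (a point): centre of bay 1 on the channel's floor (counted from the inlet pot); its y axis points along the channel towards the inlet
- bay2 (a point): centre of bay 2 on the channel's floor (counted from the inlet pot); its y axis points along the channel towards the inlet
- bay3 (a point): centre of bay 3 on the channel's floor (counted from the inlet pot); its y axis points along the channel towards the inlet
- bay4 (a point): centre of bay 4 on the channel's floor (at the outlet end); its y axis points along the channel towards the inlet
- pot (a point): centre of the inside floor of the inlet pot, a fixed round grey pot at the trough's +y end, 72 mm wide inside, its rim 47 mm above this point. Two lips at the rim, on the trough's +x and -x sides, reach inwards to 29 mm from its axis, each 24 mm wide; they hold down the strainer cup's lugs
- strainer: white strainer cup nested in the inlet pot: open, round, 54 mm outside diameter, 90 mm high, wall 3 mm, 0.12 kg; its upper 43 mm stand out of the pot. Two lugs on its own +x and -x sides, 10 mm wide and reaching 32 mm from its axis, are caught under the pot's lips: pulled straight it rises only 2 mm; turned a quarter turn (over 0.75 rad) either way it lifts out. Origin: centre of its underside
- cassette1: closed slotted black plastic media cassette, 70 x 70 x 40 mm high, with a grip fin upright on the middle of its lid: 14 mm thick (x), 40 mm long (y), 26 mm tall (66 mm over all); 0.25 kg; origin at the centre of its underside, z up. In the trough from the start; cassette 1 is the nearest to the inlet pot, cassette 4 the farthest; some of the four are absent (None). The fin runs along the channel
- cassette2: closed slotted black plastic media cassette, 70 x 70 x 40 mm high, with a grip fin upright on the middle of its lid: 14 mm thick (x), 40 mm long (y), 26 mm tall (66 mm over all); 0.25 kg; origin at the centre of its underside, z up. In the trough from the start; cassette 1 is the nearest to the inlet pot, cassette 4 the farthest; some of the four are absent (None). The fin runs along the channel
- cassette3: closed slotted black plastic media cassette, 70 x 70 x 40 mm high, with a grip fin upright on the middle of its lid: 14 mm thick (x), 40 mm long (y), 26 mm tall (66 mm over all); 0.25 kg; origin at the centre of its underside, z up. In the trough from the start; cassette 1 is the nearest to the inlet pot, cassette 4 the farthest; some of the four are absent (None). The fin runs along the channel
- cassette4: closed slotted black plastic media cassette, 70 x 70 x 40 mm high, with a grip fin upright on the middle of its lid: 14 mm thick (x), 40 mm long (y), 26 mm tall (66 mm over all); 0.25 kg; origin at the centre of its underside, z up. In the trough from the start; cassette 1 is the nearest to the inlet pot, cassette 4 the farthest; some of the four are absent (None). The fin runs along the channel
- fresh: closed slotted black plastic media cassette, 70 x 70 x 40 mm high, with a grip fin upright on the middle of its lid: 14 mm thick (x), 40 mm long (y), 26 mm tall (66 mm over all); 0.25 kg; origin at the centre of its underside, z up. The fresh one, standing on the cabinet floor beyond the trough, either way round
- dish: a round white ceramic rinse dish, 160 mm wide over the rim, 30 mm high, fixed; flat inside floor 5 mm up and about 125 mm wide; origin at the centre of its underside
- dish_in (a point): centre of the dish's inside floor
- turntable: a round white plastic turntable, 250 mm in diameter, top 18 mm high, at the robot's right; it stands still. Origin at the centre of its underside
- media_tub: closed blue round tub, 100 mm wide, 89 mm high, on the turntable; leave alone. Origin at the centre of its underside
- vacuum_bell: white gravel vacuum bell standing on its mouth on the turntable, 58 mm wide, 150 mm high; leave alone. Origin at the centre of its underside
- check_valve: black in-line check valve lying on the turntable, 78 mm long; leave alone. Origin under its middle
- shrimp_cave: terracotta half-pipe shrimp cave on the turntable, 100 x 70 mm, 40 mm high; leave alone. Origin under its middle
Mind the look-alikes: they are no part of the job. Leave any yellow look-alike of the cassette1 alone. Leave any pink look-alike of the cassette2 alone.

How it is judged (in metres and radians):
On the way, in this order (a step that is already met when the one before it is completed fails the run):
1. cassette 1, if present, slid into the first free bay behind the pot or the cassette ahead, within 12 mm of its centre, on its own: those behind still over 125 mm away between centres (horizontal distance between cassette1 and bay0 below 0.012 m and z of cassette1 in the frame of trough below 0.014 m and linear speed of cassette1 below 0.03 m/s and horizontal distance between cassette1 and cassette2 above 0.125 m and horizontal distance between cassette1 and cassette3 above 0.125 m and horizontal distance between cassette1 and cassette4 above 0.125 m), for 0.2 s.
2. cassette 2, if present, slid into the first free bay behind the pot or the cassette ahead, within 12 mm of its centre, on its own: those behind still over 125 mm away between centres ((horizontal distance between cassette2 and bay0 below 0.012 m or horizontal distance between cassette2 and cassette1 below 0.11 m) and (horizontal distance between cassette2 and bay0 below 0.012 m or horizontal distance between cassette2 and bay1 below 0.012 m) and z of cassette2 in the frame of trough below 0.014 m and linear speed of cassette2 below 0.03 m/s and horizontal distance between cassette2 and cassette3 above 0.125 m and horizontal distance between cassette2 and cassette4 above 0.125 m), for 0.2 s.
3. cassette 3, if present, slid into the first free bay behind the pot or the cassette ahead, within 12 mm of its centre, on its own: those behind still over 125 mm away between centres ((horizontal distance between cassette3 and bay0 below 0.012 m or horizontal distance between cassette3 and cassette1 below 0.11 m or horizontal distance between cassette3 and cassette2 below 0.11 m) and (horizontal distance between cassette3 and bay0 below 0.012 m or horizontal distance between cassette3 and bay1 below 0.012 m or horizontal distance between cassette3 and bay2 below 0.012 m) and z of cassette3 in the frame of trough below 0.014 m and linear speed of cassette3 below 0.03 m/s and horizontal distance between cassette3 and cassette4 above 0.125 m), for 0.2 s.
4. cassette 4, if present, slid into the first free bay behind the pot or the cassette ahead, within 12 mm of its centre, on its own: those behind still over 125 mm away between centres ((horizontal distance between cassette4 and bay0 below 0.012 m or horizontal distance between cassette4 and cassette1 below 0.11 m or horizontal distance between cassette4 and cassette2 below 0.11 m or horizontal distance between cassette4 and cassette3 below 0.11 m) and (horizontal distance between cassette4 and bay0 below 0.012 m or horizontal distance between cassette4 and bay1 below 0.012 m or horizontal distance between cassette4 and bay2 below 0.012 m or horizontal distance between cassette4 and bay3 below 0.012 m) and z of cassette4 in the frame of trough below 0.014 m and linear speed of cassette4 below 0.03 m/s), for 0.2 s.
5. the fresh cassette stands in the bay right behind the last cassette ((horizontal distance between fresh and cassette1 below 0.11 m or horizontal distance between fresh and cassette2 below 0.11 m or horizontal distance between fresh and cassette3 below 0.11 m or horizontal distance between fresh and cassette4 below 0.11 m) and (horizontal distance between fresh and bay0 below 0.012 m or horizontal distance between fresh and bay1 below 0.012 m or horizontal distance between fresh and bay2 below 0.012 m or horizontal distance between fresh and bay3 below 0.012 m or horizontal distance between fresh and bay4 below 0.012 m) and z of fresh in the frame of trough below 0.014 m and angle between fresh's own z axis and vertical below 0.1 rad), for 0.2 s.
At the end, for the whole second after the job is handed in: Trough cassettes fill the bays from the inlet pot on, in their old order, the fresh one in the next bay, each down and within 12 mm of its bay's centre; the strainer stands upright (0.15 rad) on the dish's floor within 50 mm of its centre; all released and at rest (all of step 5 and horizontal distance between cassette1 and bay0 below 0.012 m and z of each of cassette1, cassette2, cassette3, cassette4 in the frame of trough below 0.014 m and (horizontal distance between cassette2 and bay0 below 0.012 m or horizontal distance between cassette2 and cassette1 below 0.11 m) and (horizontal distance between cassette2 and bay0 below 0.012 m or horizontal distance between cassette2 and bay1 below 0.012 m) and (horizontal distance between cassette3 and bay0 below 0.012 m or horizontal distance between cassette3 and cassette1 below 0.11 m or horizontal distance between cassette3 and cassette2 below 0.11 m) and (horizontal distance between cassette3 and bay0 below 0.012 m or horizontal distance between cassette3 and bay1 below 0.012 m or horizontal distance between cassette3 and bay2 below 0.012 m) and (horizontal distance between cassette4 and bay0 below 0.012 m or horizontal distance between cassette4 and cassette1 below 0.11 m or horizontal distance between cassette4 and cassette2 below 0.11 m or horizontal distance between cassette4 and cassette3 below 0.11 m) and (horizontal distance between cassette4 and bay0 below 0.012 m or horizontal distance between cassette4 and bay1 below 0.012 m or horizontal distance between cassette4 and bay2 below 0.012 m or horizontal distance between cassette4 and bay3 below 0.012 m) and horizontal distance between strainer and dish_in below 0.05 m and z of strainer in the frame of dish_in below 0.008 m and angle between strainer's own z axis and vertical below 0.15 rad and linear speed of each of cassette1, cassette2, cassette3, cassette4, fresh, strainer below 0.02 m/s); the robot touches nothing.
It fails at once if a cassette that was in the trough is lifted more than 20 mm off its floor (z of any of cassette1, cassette2, cassette3, cassette4 in the frame of trough above 0.028 m).
It fails at once if a thing on the turntable moved more than 30 mm or tipped (distance of any of media_tub, vacuum_bell, check_valve, shrimp_cave from where it was at the start of the episode above 0.03 m or angle between any of media_tub, vacuum_bell, check_valve, shrimp_cave's own z axis and vertical above 0.5 rad).
Of cassette1, cassette2, cassette3, cassette4 only 2 to 4 are there at a start; the rules pass over those that are not, and their reading is None.
At some moment in a run one of fresh may be knocked a few centimetres aside while the robot is not near it.
It also fails if it takes over 210 s, if anything falls off the work surface, if the arm or the gripper's body presses on something with over 40 N, if the wrist force passes 120 N, or if a joint passes its speed limit or range.

### The arm

A 6-joint arm with a two-finger parallel gripper is mounted at the origin on the work surface. World frame = base frame: x ahead of the robot, y to its left, z up, the work surface at z = 0. Lengths are in m, angles in degrees, forces in N, time in s.
With the tool pointing down it reaches from about 0.4 to 0.825 m from the base axis. Payload 7 kg.
Tool frame: the origin (TCP) lies midway between the tips of the shut fingers; the grasp point (between the pads) lies 19 mm behind it; z points along the fingers, y is the line along which they close (so a half turn about z gives the same grasp; the last joint's range is limited). The gripper opens to 88 mm and grips with 3 to 60 N. Pads are 19 mm wide; open, the fingers measure 130 mm over their backs; the gripper's body (78 mm by 193 mm) begins 47 mm behind the grasp point.
Start: joints at [89.731, 20.546, 0.682, 0, -70.136, -16.507], TCP at [0.195, 0.646, 0.227] pointing down, gripper open.
Joint ranges: [-176.03, 176.03], [-82.01, 121.73], [-58.28, 71.71], [-173.87, 95.51], [-174.79, -0.11], [-173.66, 173.66]. Speed limits (degrees/s): [136.94, 136.94, 172.46, 180, 180, 180].

### API

Orientations are given as [roll, pitch, yaw] about the fixed x, y, z axes, in that order (R = Rz(yaw) Ry(pitch) Rx(roll)).
In Python, from plant import telemetry, viewer, workorder gives the robot as it stands. The module is installed in compiled form; this text tells all that it offers.
- The arm moves only by the tool carry_out, never from a script. Its argument "rows" is a list of rows, each a list of 6 numbers: the shift along the tool's x, y, z in m, then the turn, a rotation vector about the tool's x, y, z in rad. In form: [[tx, ty, tz, ax, ay, az], ...]. A call has 1 to 8 rows; each row is the pose to reach, as a shift and turn from the pose commanded when the call began, along the tool's axes at that moment; what a row does not reach only later rows make up. A row lasts 1/8 s, in which the tool goes at most 62.5 mm and 10.7 degrees, less where a joint would pass 70% of its speed; a pose out of reach is approached as far as the arm can. A call with a gripper value outside its range is refused whole. "grip" is the gripper's target within -1 to 1 (fully open at 1, half-way at 0, shut at -1), set as the call begins (left out, the last holds). The fingers move at their own pace and stop on an object; the grip force is fixed at half the most. Time passes only in rows, so rows that repeat a pose let the fingers close. It gives the time, the measured TCP pose, the force, the opening and the grip force at its end, in the units of the state.
- telemetry.get_obs(): the state, without advancing time (a new reading comes with each control period).
- viewer.snapshot(name): name is "side" or "top" or "wrist"; returns the picture (480x640x3 uint8, red, green, blue); there is no depth.
- viewer.camera_info(name): a dict with "intrinsics" (3x3 intrinsics, pixels), "extrinsics" (4x4, takes a point from camera to world coordinates); the wrist camera has in their place "tool_from_camera" (4x4, takes a point from camera to tool coordinates, whose origin is the TCP and whose axes are the flange's). Camera axes: x right, y down, z forward; pixel columns grow to the right and rows downward; lengths in m; the calibration is good to about 2 mm. A picture is of the moment at which its call begins: read the wrist's pose just before it. camera_info takes no time and is no camera call.
- workorder.close_job(): hands the job in; it is judged then, once.
The state is a dict: "clock": time; "joint_pos": joint angles; "qvel": joint speeds; "tau": joint torques, N m; "tool_pos": TCP position; "orientation": TCP orientation; "force": force on the tool from outside, world axes, zero at the start; "moment": the same for the moment, N m; "opening": finger opening in m; "gripper_force": force on a finger pad.
Only numpy, scipy, OpenCV 4.12 (cv2) and the standard library are available. Lean on these libraries where they do the work, as an engineer would, in place of code of your own. Each camera call takes 0.05 s, during which the arm holds its last target. There are 200 camera calls.

## Working session

There is one attempt and no reset: what is moved stays moved. The work goes in short steps, Python scripts to look and compute and a tool call to move; the robot and the scene stay as the last step left them, time stands still between calls to the robot, and variables do not carry over. Pictures are saved under pics/ and viewed, at most 14 in all, crops included, and the job is handed in when it is done.

Besides the shell and the picture viewer there is one more tool, called after ">>>" as a command line: name --pt "numbers of a row" for each row, then --argument value for the rest. carry_out: Moves the arm, as the interface text tells. Its arguments: {"type":"object","properties":{"rows":{"type":"array"},"grip":{"type":"number"}},"required":["rows"]}

```bash
mkdir -p pics; python3 - <<'E'
from plant import telemetry, viewer
import cv2,json,numpy as np
np.set_printoptions(precision=4,suppress=True)
print(telemetry.get_obs())
for n in("top","side","wrist"):
    print(n,viewer.camera_info(n)); cv2.imwrite(f"pics/{n}0.png",viewer.snapshot(n)[:,:,::-1])
E
```

```text
{'clock': 0.0, 'joint_pos': array([ 89.731 ,  20.5891,   0.6337,  -0.0202, -70.1357, -16.5079]), 'qvel': array([-0.1288, -0.059 , -0.0419,  0.0031, -0.0007,  0.0803]), 'tau': array([  0.0012, -58.2713,  29.3045,   6.9966,   0.007 ,  -0.0001]), 'tool_pos': array([0.1947, 0.6458, 0.2256]), 'orientation': array([179.9072,  -0.0076, -16.7838]), 'force': array([ 0.7116,  0.0214, -0.2077]), 'moment': array([-0.0533,  0.0289, -0.0103]), 'gripper_force': 0.0, 'opening': 0.08730628641746883}
top {'intrinsics': array([[436.0221,   0.    , 316.267 ],
       [  0.    , 436.0221, 234.3603],
       [  0.    ,   0.    ,   1.    ]]), 'extrinsics': array([[ 0.0058, -0.9968,  0.0796,  0.4275],
       [-0.9996, -0.0038,  0.0263, -0.1073],
       [-0.0259, -0.0798, -0.9965,  1.0429],
       [ 0.    ,  0.    ,  0.    ,  1.    ]])}
side {'intrinsics': array([[460.0567,   0.    , 319.862 ],
       [  0.    , 460.0567, 241.0826],
       [  0.    ,   0.    ,   1.    ]]), 'extrinsics': array([[ 0.8942, -0.2528,  0.3696,  0.1403],
       [-0.4477, -0.4934,  0.7458, -0.8376],
       [-0.0062, -0.8323, -0.5543,  0.6008],
       [ 0.    ,  0.    ,  0.    ,  1.    ]])}
wrist {'intrinsics': array([[396.6007,   0.    , 319.6117],
       [  0.    , 396.6007, 245.4943],
       [  0.    ,   0.    ,   1.    ]]), 'tool_from_camera': array([[-0.0006, -0.9647, -0.2632,  0.0714],
       [ 1.    , -0.0003, -0.001 ,  0.0019],
       [ 0.0009, -0.2632,  0.9647, -0.1582],
       [ 0.    ,  0.    ,  0.    ,  1.    ]])}
```

View pics/top0.png

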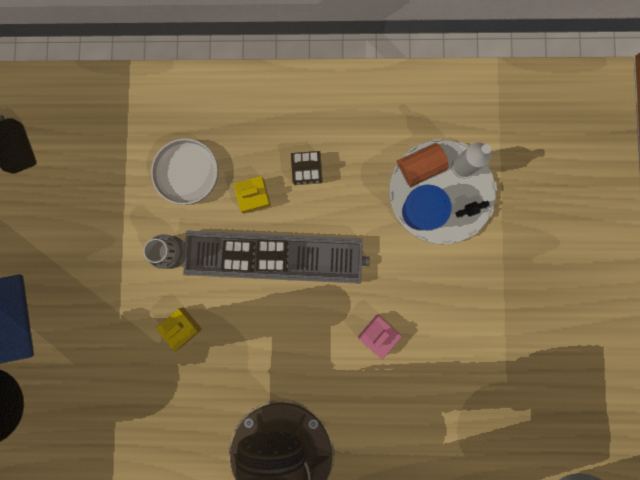

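View pics/side0.png

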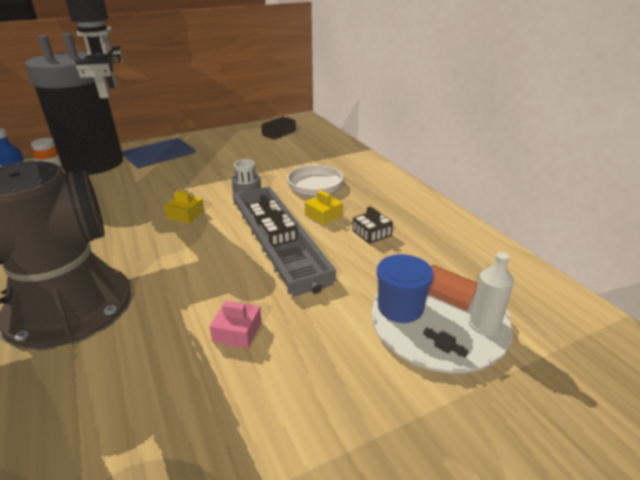

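The top view shows two black cassettes in the trough at (238,256) and (272,256), with the strainer and pot at (160,251). The fresh cassette is at (306,168) and the dish at (185,172).

- **Cassette look-alikes:** yellow at (252,194) and (178,328), pink at (380,336).
- **My choice:** the black ones, by the description. I'll check this in one close crop.

```bash
cat > h.py <<'E'
from plant import telemetry, viewer
import cv2,numpy as np
from scipy.spatial.transform import Rotation as R
np.set_printoptions(precision=4,suppress=True)
def cam(name):
    i=viewer.camera_info(name); K=i["intrinsics"]
    if name!="wrist": return K,i["extrinsics"]
    o=telemetry.get_obs(); T=np.eye(4)
    T[:3,:3]=R.from_euler("xyz",o["orientation"],degrees=True).as_matrix(); T[:3,3]=o["tool_pos"]
    return K,T@i["tool_from_camera"]
def p2w(c,px,z):
    K,T=c; px=np.atleast_2d(px).astype(float)
    d=(T[:3,:3]@np.linalg.inv(K)@np.c_[px,np.ones(len(px))].T).T
    return T[:3,3]+d*((z-T[2,3])/d[:,2])[:,None]
def w2p(c,p):
    K,T=c; q=(np.atleast_2d(p)-T[:3,3])@T[:3,:3]; q=q@K.T; return q[:,:2]/q[:,2:]
def snap(name,file):
    c=cam(name); im=viewer.snapshot(name)[:,:,::-1].copy(); cv2.imwrite("pics/"+file,im); return c,im
def tool(p):  # world target -> shift in tool axes
    o=telemetry.get_obs(); return R.from_euler("xyz",o["orientation"],degrees=True).as_matrix().T@(np.array(p)-o["tool_pos"])
E
python3 - <<'E'
from h import *
c=cam("top"); im=cv2.imread("pics/top0.png")
cv2.imwrite("pics/crop1.png",cv2.resize(im[130:300,135:385],None,fx=3.2,fy=3.2,interpolation=cv2.INTER_CUBIC))
cor=[(186,231),(362,237),(360,283),(184,274)]
print("trough",p2w(c,cor,.038))
print("cass",p2w(c,[(238,256),(272,256)],.048)); print("fresh",p2w(c,(306,168),.04)); 
hsv=cv2.cvtColor(im,cv2.COLOR_BGR2HSV)
m=((hsv[...,1]<40)&(hsv[...,2]>130)).astype(np.uint8)
m[:100]=0
n,l,s,ce=cv2.connectedComponentsWithStats(m)
for i in range(1,n):
    if s[i,4]>60: print(s[i],ce[i],p2w(c,ce[i],.03))
E
```

```text
trough [[ 0.5145  0.2232  0.038 ]
 [ 0.5021 -0.1863  0.038 ]
 [ 0.3966 -0.1815  0.038 ]
 [ 0.4146  0.2249  0.038 ]]
cass [[0.4566 0.0981 0.048 ]
 [0.4569 0.0199 0.048 ]]
fresh [[ 0.6632 -0.0559  0.04  ]]
[ 152  139   65   65 2514] [189.9173 170.5609] [[0.6594 0.2207 0.03  ]]
[405 139  86  28 658] [461.5821 150.731 ] [[ 0.7066 -0.4206  0.03  ]]
[ 390  166  107   78 2786] [444.6712 203.6996] [[ 0.5811 -0.379   0.03  ]]
```

View pics/crop1.png

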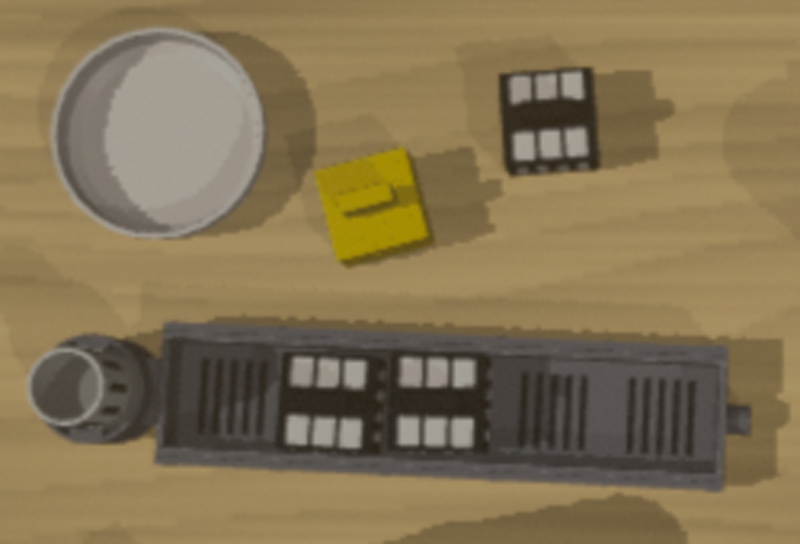

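The crop confirms it. The cassettes sit in bays 1 and 2 (crop (330,400) and (440,400)), bay 0 is empty, and the fresh one is at crop (548,122). Next I'll go above the strainer and look with the wrist camera.

>>> carry_out --pt "0.37 0.285 0 0 0 1.31" --pt "0.37 0.285 0 0 0 1.31" --pt "0.37 0.285 0 0 0 1.31" --pt "0.37 0.285 0 0 0 1.31" --pt "0.37 0.285 0 0 0 1.31" --pt "0.37 0.285 0 0 0 1.31" --pt "0.37 0.285 0 0 0 1.31" --pt "0.37 0.285 0 0 0 1.31" --grip 1

```text
clock: 1.15
tool_pos: [0.4679, 0.264, 0.2266]
orientation: [180.0, -0.0, -92.1]
force: [1.0, -0.5, -0.4]
opening: 0.0878
gripper_force: 0.0
```

>>> carry_out --pt "0 0 0 0 0 0" --pt "0 0 0 0 0 0"

```text
clock: 1.4
tool_pos: [0.4667, 0.2666, 0.2264]
orientation: [180.0, -0.0, -91.9]
force: [-0.2, 0.2, 0.1]
opening: 0.0877
gripper_force: 0.0
```

```bash
python3 - <<'E'
from h import *
c,im=snap("wrist","w1.png"); o=telemetry.get_obs(); print(o["tool_pos"],o["orientation"],o["joint_pos"],o["clock"])
E
```

```text
[0.4665 0.267  0.2265] [179.991    0.0013 -91.808 ] [ 50.6853   7.6026 -16.6703  -0.0087 -65.7316 -52.4896] 1.45
```

View pics/w1.png

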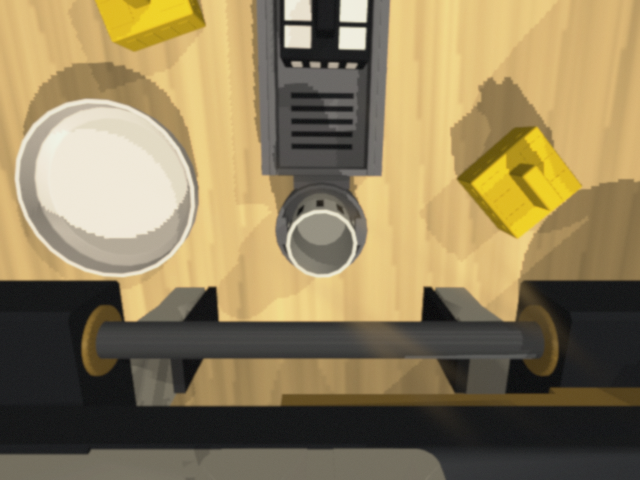

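The wrist view shows the strainer rim as an ellipse at about (321,243), 71 px wide. The trough's end corners are at (262,174) and (381,176). The dish is at (107,187), and the yellow look-alikes are clear of the path.

```bash
python3 - <<'E'
from h import *
c=cam("wrist")
print("rim",p2w(c,[(321.5,243)],.096)); 
print("tr",p2w(c,[(262,174),(381,176),(258,0),(386,0),(280,166),(365,166)],.038))
print("dishrim",p2w(c,[(107,187),(18,187),(197,187),(107,100),(107,275)],.03))
# cassette1 top lid near-edge corners and fin
print("cass",p2w(c,[(281,52),(370,54)],.048), p2w(c,[(314,53),(337,53)],.074))
t=p2w(c,[(321.5,243)],.096)[0]; print(tool([t[0],t[1],.2]))
E
```

```text
rim [[0.4654 0.2713 0.096 ]]
tr [[0.5151 0.2235 0.038 ]
 [0.4124 0.2285 0.038 ]
 [0.5088 0.0904 0.038 ]
 [0.4097 0.0936 0.038 ]
 [0.4992 0.2172 0.038 ]
 [0.4262 0.2196 0.038 ]]
dishrim [[0.6551 0.2312 0.03  ]
 [0.7344 0.2286 0.03  ]
 [0.575  0.2338 0.03  ]
 [0.6425 0.1585 0.03  ]
 [0.6695 0.3138 0.03  ]]
cass [[0.4923 0.1297 0.048 ]
 [0.4232 0.1334 0.048 ]] [[0.4665 0.1361 0.074 ]
 [0.4501 0.1366 0.074 ]]
[-0.0043  0.0012  0.0265]
```

>>> carry_out --pt "-0.004 0.001 0.06 0 0 0" --pt "-0.004 0.001 0.1 0 0 0" --pt "-0.004 0.001 0.13 0 0 0" --pt "-0.004 0.001 0.145 0 0 0" --pt "-0.004 0.001 0.155 0 0 0" --pt "-0.004 0.001 0.162 0 0 0" --pt "-0.004 0.001 0.162 0 0 0"

```text
clock: 2.33
tool_pos: [0.4661, 0.2708, 0.0648]
orientation: [-180.0, 0.0, -91.8]
force: [0.2, -0.7, 0.3]
opening: 0.0875
gripper_force: 0.0
```

>>> carry_out --pt "0 0 0 0 0 0" --pt "0 0 0 0 0 0" --pt "0 0 0 0 0 0" --pt "0 0 0 0 0 0" --pt "0 0 0 0 0 0" --pt "0 0 0 0 0 0" --pt "0 0 0 0 0 0" --pt "0 0 0 0 0 0" --grip -1

```text
clock: 3.32
tool_pos: [0.466, 0.2707, 0.0647]
orientation: [-180.0, 0.0, -91.8]
force: [-0.5, -0.2, 2.6]
opening: 0.0521
gripper_force: 29.9
```

>>> carry_out --pt "0 0 0 0 0 -0.12" --pt "0 0 0 0 0 -0.24" --pt "0 0 0 0 0 -0.36" --pt "0 0 0 0 0 -0.5" --pt "0 0 0 0 0 -0.64" --pt "0 0 0 0 0 -0.8" --pt "0 0 0 0 0 -0.95" --pt "0 0 0 0 0 -1.1"

```text
clock: 4.32
tool_pos: [0.4665, 0.2712, 0.0647]
orientation: [-179.9, -0.0, -28.5]
force: [0.5, 0.1, 1.8]
opening: 0.0525
gripper_force: 29.9
```

>>> carry_out --pt "0 0 0 0 0 -0.12" --pt "0 0 0 0 0 -0.25" --pt "0 0 0 0 0 -0.35" --pt "0 0 0 0 0 -0.4" --pt "0 0 0 0 0 -0.4"

```text
clock: 4.95
tool_pos: [0.467, 0.2714, 0.0648]
orientation: [-179.9, -0.1, -5.9]
force: [5.2, 1.4, -1.2]
opening: 0.0525
gripper_force: 29.9
```

>>> carry_out --pt "0 0 -0.002 0 0 0" --pt "0 0 -0.005 0 0 0" --pt "0 0 -0.008 0 0 0" --pt "0 0 -0.01 0 0 0" --pt "0 0 -0.01 0 0 0"

```text
clock: 5.58
tool_pos: [0.4668, 0.2708, 0.0748]
orientation: [-180.0, -0.1, -6.0]
force: [5.2, 0.4, -0.0]
opening: 0.0526
gripper_force: 29.9
```

>>> carry_out --pt "0 0 -0.02 0 0 0" --pt "0 0 -0.04 0 0 0" --pt "0 0 -0.06 0 0 0" --pt "0 0 -0.085 0 0 0" --pt "0 0 -0.11 0 0 0" --pt "0 0 -0.11 0 0 0"

```text
clock: 6.32
tool_pos: [0.4661, 0.2709, 0.1859]
orientation: [-179.9, -0.1, -6.0]
force: [0.6, -0.6, -1.8]
opening: 0.0525
gripper_force: 29.9
```

```bash
python3 - <<'E'
from h import *
c,im=snap("side","s2.png"); cv2.imwrite("pics/s2c.png",cv2.resize(im[80:280,150:420],None,fx=2.8,fy=2.8))
ct,it=snap("top","t2.png")
print(tool([.655,.229,.185]),telemetry.get_obs()["tool_pos"])
E
```

```text
[ 0.1931  0.0212 -0.0016] [0.4652 0.2701 0.1837]
```

View pics/s2c.png

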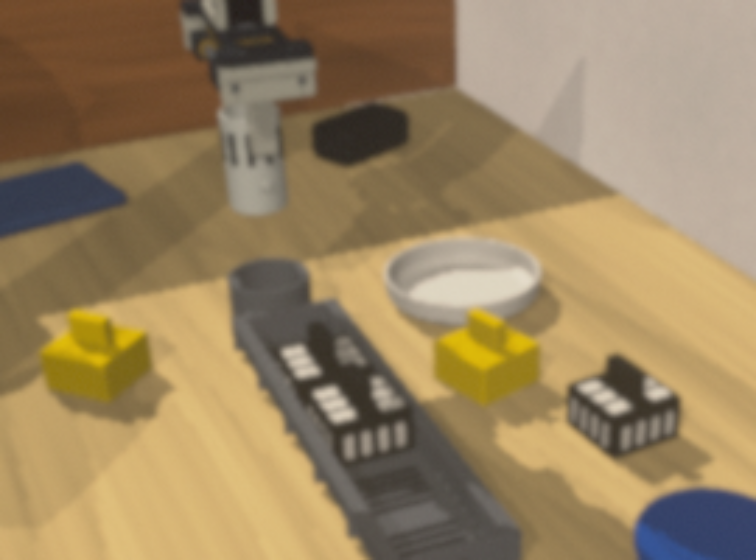

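The side view shows the strainer hanging in the gripper at crop (255,160), clear of the pot. Carrying it to the dish.

>>> carry_out --pt "0.04 0.005 0 0 0 0" --pt "0.09 0.01 0 0 0 0" --pt "0.14 0.015 0 0 0 0" --pt "0.18 0.018 0 0 0 0" --pt "0.194 0.018 0 0 0 0" --pt "0.194 0.018 0 0 0 0" --pt "0.194 0.018 0 0 0 0"

```text
clock: 7.3
tool_pos: [0.6559, 0.2329, 0.1839]
orientation: [180.0, 0.1, -5.9]
force: [-0.4, -0.1, -2.2]
opening: 0.0526
gripper_force: 29.9
```

>>> carry_out --pt "0 0 0.03 0 0 0" --pt "0 0 0.06 0 0 0" --pt "0 0 0.085 0 0 0" --pt "0 0 0.1 0 0 0" --pt "0 0 0.11 0 0 0" --pt "0 0 0.115 0 0 0" --pt "0 0 0.115 0 0 0"

```text
clock: 8.18
tool_pos: [0.6572, 0.2329, 0.0699]
orientation: [-180.0, -0.0, -5.9]
force: [0.6, 0.6, -0.8]
opening: 0.0526
gripper_force: 29.9
```

```bash
python3 - <<'E'
from h import *
o=telemetry.get_obs(); print(o["tool_pos"],o["force"])
c=cam("side"); im=snap("side","s3.png")[1]; cv2.imwrite("pics/s3c.png",cv2.resize(im[100:220,230:390],None,fx=4,fy=4))
ct=cam("top"); print(p2w(ct,(184.5,171.5),.03))
E
```

```text
[0.6572 0.2329 0.0699] [ 0.5948  0.5529 -0.8064]
[[0.6571 0.2337 0.03  ]]
```

View pics/s3c.png

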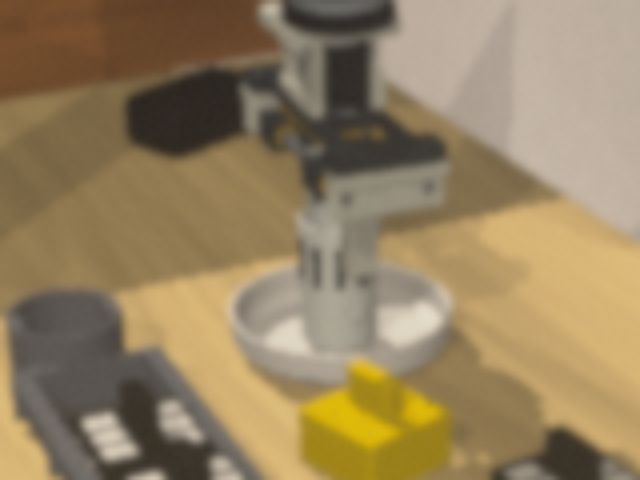

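The cup hangs inside the dish at crop (340,290), centred and nearly down. I'll lower it gently until it touches.

>>> carry_out --pt "0 0 0.002 0 0 0" --pt "0 0 0.004 0 0 0" --pt "0 0 0.006 0 0 0" --pt "0 0 0.006 0 0 0"

```text
clock: 8.72
tool_pos: [0.6577, 0.2328, 0.0648]
orientation: [-180.0, -0.1, -5.9]
force: [-0.8, -0.6, 6.0]
opening: 0.0527
gripper_force: 29.9
```

>>> carry_out --pt "0 0 0.002 0 0 0" --pt "0 0 0.003 0 0 0" --pt "0 0 0.003 0 0 0"

```text
clock: 9.1
tool_pos: [0.658, 0.2328, 0.0646]
orientation: [-180.0, -0.2, -5.8]
force: [-7.3, -3.1, 22.3]
opening: 0.0528
gripper_force: 29.9
```

Contact. I'll ease off, release and retreat upwards.

>>> carry_out --pt "0 0 -0.003 0 0 0" --pt "0 0 -0.003 0 0 0"

```text
clock: 9.35
tool_pos: [0.6579, 0.2329, 0.0647]
orientation: [-180.0, -0.1, -5.9]
force: [-1.1, -0.4, 7.6]
opening: 0.0525
gripper_force: 29.9
```

>>> carry_out --pt "0 0 0 0 0 0" --pt "0 0 0 0 0 0" --pt "0 0 0 0 0 0" --pt "0 0 0 0 0 0" --pt "0 0 0 0 0 0" --pt "0 0 0 0 0 0" --pt "0 0 0 0 0 0" --grip 1

```text
clock: 10.22
tool_pos: [0.6571, 0.2328, 0.0636]
orientation: [-180.0, -0.0, -5.9]
force: [-0.3, -0.3, 0.6]
opening: 0.0878
gripper_force: 0.0
```

>>> carry_out --pt "0 0 -0.01 0 0 0" --pt "0 0 -0.03 0 0 0" --pt "0 0 -0.06 0 0 0" --pt "0 0 -0.1 0 0 0" --pt "0 0 -0.14 0 0 0" --pt "0 0 -0.16 0 0 0" --pt "0 0 -0.16 0 0 0"

```text
clock: 11.1
tool_pos: [0.658, 0.2332, 0.2267]
orientation: [-179.8, -0.2, -5.9]
force: [-0.7, 0.1, -0.8]
opening: 0.0877
gripper_force: 0.0
```

```bash
python3 - <<'E'
from h import *
print(tool([.459,.07,.225]),telemetry.get_obs()["orientation"])
E
```

```text
[-0.1812  0.1828  0.0005] [-179.8451   -0.2189   -5.884 ]
```

>>> carry_out --pt "-0.18 0.183 0 0 0 1.503" --pt "-0.18 0.183 0 0 0 1.503" --pt "-0.18 0.183 0 0 0 1.503" --pt "-0.18 0.183 0 0 0 1.503" --pt "-0.18 0.183 0 0 0 1.503" --pt "-0.18 0.183 0 0 0 1.503" --pt "-0.18 0.183 0 0 0 1.503" --pt "-0.18 0.183 0 0 0 1.503"

```text
clock: 12.1
tool_pos: [0.4587, 0.069, 0.223]
orientation: [180.0, -0.0, -92.2]
force: [-0.5, -0.7, 0.7]
opening: 0.0877
gripper_force: 0.0
```

>>> carry_out --pt "0 0 0 0 0 0.02" --pt "0 0 0 0 0 0.02" --pt "0 0 0 0 0 0.02" --pt "0 0 0 0 0 0.02"

```text
clock: 12.6
tool_pos: [0.4592, 0.0693, 0.2235]
orientation: [180.0, -0.0, -92.9]
force: [-0.0, -0.4, -0.2]
opening: 0.088
gripper_force: 0.0
```

```bash
python3 - <<'E'
from h import *
c,im=snap("wrist","w2.png"); o=telemetry.get_obs(); print(o["tool_pos"],o["orientation"],o["joint_pos"],o["clock"])
E
```

```text
[0.4592 0.0692 0.2235] [179.9961  -0.0025 -92.9236] [ 32.9647   0.401  -24.9934  -0.0003 -64.6102 -35.8881] 12.65
```

View pics/w2.png

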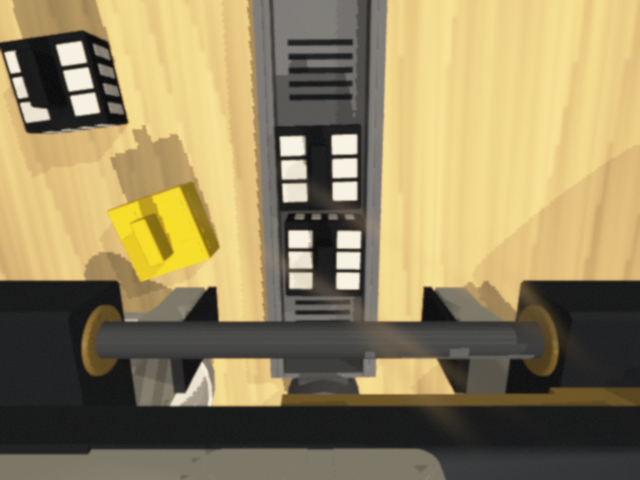

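The wrist view shows cassette 1's lid from (286,221) to (366,296) and cassette 2's lid from (278,126) to (362,211). The fresh cassette is at (55,85), and the yellow one at (163,230) stays alone.

```bash
python3 - <<'E'
from h import *
c=cam("wrist")
print("c1",p2w(c,[(286,221),(366,221),(366,296),(286,296)],.048),"\nc2",p2w(c,[(277,126),(361,126),(363,211),(279,211)],.048))
a=p2w(c,[(286,221),(366,221),(366,296),(286,296)],.048).mean(0)
print(a,p2w(c,[(277,126),(361,126),(363,211),(279,211)],.048).mean(0))
print("end",p2w(c,[(272,376),(375,374),(250,0),(385,0)],.038))
print(tool([a[0],a[1],.053]))
E
```

```text
c1 [[0.4881 0.0645 0.048 ]
 [0.4196 0.068  0.048 ]
 [0.421  0.1372 0.048 ]
 [0.4932 0.1334 0.048 ]] 
c2 [[ 0.4896 -0.0138  0.048 ]
 [ 0.422  -0.0103  0.048 ]
 [ 0.422   0.0592  0.048 ]
 [ 0.4935  0.0555  0.048 ]]
[0.4555 0.1008 0.048 ] [0.4568 0.0227 0.048 ]
end [[ 0.5144  0.2215  0.038 ]
 [ 0.4128  0.2245  0.038 ]
 [ 0.5039 -0.1076  0.038 ]
 [ 0.4003 -0.1023  0.038 ]]
[-0.0313  0.0053  0.1705]
```

```bash
python3 - <<'E'
from h import *
def mk(pos,eul):
    i=viewer.camera_info("wrist"); T=np.eye(4); T[:3,:3]=R.from_euler("xyz",eul,degrees=True).as_matrix(); T[:3,3]=pos
    return i["intrinsics"],T@i["tool_from_camera"]
print(p2w(mk([.4665,.267,.2265],[180,0,-91.81]),[(322,95),(322,148)],.008))
print(p2w(mk([.4592,.0692,.2235],[180,0,-92.92]),[(320,41),(320,98)],.008))
E
```

```text
[[0.4611 0.1582 0.008 ]
 [0.4625 0.2041 0.008 ]]
[[ 0.4513 -0.0826  0.008 ]
 [ 0.4537 -0.0368  0.008 ]]
```

>>> carry_out --pt "-0.031 0.004 0.05 0 0 -0.016" --pt "-0.031 0.004 0.09 0 0 -0.016" --pt "-0.031 0.004 0.12 0 0 -0.016" --pt "-0.031 0.004 0.145 0 0 -0.016" --pt "-0.031 0.004 0.16 0 0 -0.016" --pt "-0.031 0.004 0.17 0 0 -0.016" --pt "-0.031 0.004 0.17 0 0 -0.016"

```text
clock: 13.52
tool_pos: [0.4566, 0.1002, 0.0531]
orientation: [179.9, -0.0, -92.0]
force: [0.7, -0.4, -0.4]
opening: 0.0876
gripper_force: 0.0
```

>>> carry_out --pt "0 0 0 0 0 0" --pt "0 0 0 0 0 0" --pt "0 0 0 0 0 0" --pt "0 0 0 0 0 0" --pt "0 0 0 0 0 0" --pt "0 0 0 0 0 0" --pt "0 0 0 0 0 0" --pt "0 0 0 0 0 0" --grip -1

```text
clock: 14.52
tool_pos: [0.4569, 0.1004, 0.0535]
orientation: [180.0, -0.0, -92.1]
force: [0.5, 0.0, 0.5]
opening: 0.0136
gripper_force: 30.0
```

Fin gripped. The gratings put bay 0 at y=0.181, so I'll slide by 80 mm.

>>> carry_out --pt "-0.006 0 0 0 0 0" --pt "-0.018 0 0 0 0 0" --pt "-0.032 0 0 0 0 0" --pt "-0.046 0 0 0 0 0" --pt "-0.06 0 0 0 0 0" --pt "-0.071 0 0 0 0 0" --pt "-0.078 0 0 0 0 0" --pt "-0.08 0 0 0 0 0"

```text
clock: 15.52
tool_pos: [0.4597, 0.1807, 0.0535]
orientation: [180.0, -0.0, -92.0]
force: [0.4, -1.5, 0.5]
opening: 0.0139
gripper_force: 29.9
```

>>> carry_out --pt "0 0 0 0 0 0" --pt "0 0 0 0 0 0" --pt "0 0 0 0 0 0"

```text
clock: 15.9
tool_pos: [0.4598, 0.1802, 0.0536]
orientation: [-180.0, 0.0, -92.1]
force: [0.5, 0.5, -1.6]
opening: 0.0137
gripper_force: 29.9
```

>>> carry_out --pt "0 0 0 0 0 0" --pt "0 0 0 0 0 0" --pt "0 0 0 0 0 0" --pt "0 0 0 0 0 0" --pt "0 0 0 0 0 0" --pt "0 0 0 0 0 0" --pt "0 0 0 0 0 0" --grip 1

```text
clock: 16.77
tool_pos: [0.4598, 0.1804, 0.0536]
orientation: [-180.0, -0.0, -92.1]
force: [-0.1, -0.6, -0.6]
opening: 0.0784
gripper_force: 0.0
```

>>> carry_out --pt "0 0 -0.01 0 0 0" --pt "0 0 -0.03 0 0 0" --pt "0 0 -0.07 0 0 0" --pt "0 0 -0.12 0 0 0" --pt "0.03 0 -0.17 0 0 0" --pt "0.08 0 -0.17 0 0 0" --pt "0.11 0 -0.17 0 0 0" --pt "0.11 0 -0.17 0 0 0"

```text
clock: 17.77
tool_pos: [0.4555, 0.0688, 0.2246]
orientation: [-179.9, 0.0, -92.2]
force: [0.9, -0.0, 0.9]
opening: 0.088
gripper_force: 0.0
```

```bash
python3 - <<'E'
from h import *
c,im=snap("wrist","w3.png"); o=telemetry.get_obs(); print(o["tool_pos"],o["orientation"],o["clock"])
E
```

```text
[0.4558 0.0697 0.2244] [-179.9373    0.04    -92.1595] 17.825
```

View pics/w3.png

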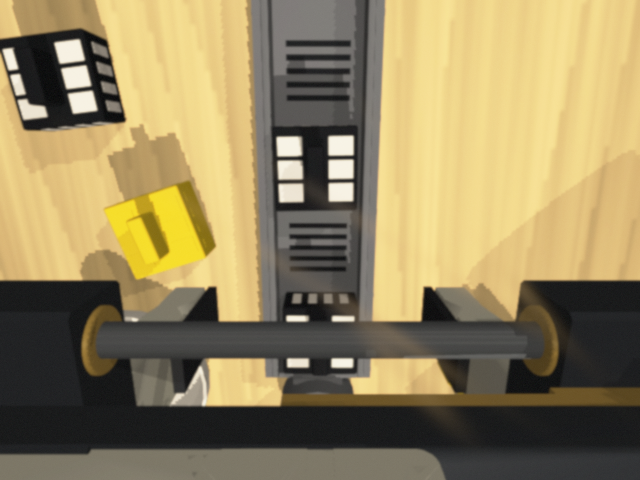

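Cassette 1 now sits at the pot end, its lid spanning rows 304 to 371. Cassette 2's lid spans (274,127) to (357,210), and bay 1's grating between them covers rows 224 to 269.

```bash
python3 - <<'E'
from h import *
c=cam("wrist")
print("c1",p2w(c,[(283,304),(357,304),(357,371),(284,371)],.048).mean(0))
a=p2w(c,[(274,127),(357,127),(357,210),(276,210)],.048).mean(0)
print("c2",a,"bay1",p2w(c,[(318,223),(319,270)],.008).mean(0),"bay3",p2w(c,[(318,42),(318,99)],.008).mean(0))
print(tool([a[0],a[1],.053]))
E
```

```text
c1 [0.4598 0.1786 0.048 ]
c2 [0.4574 0.0232 0.048 ] bay1 [0.4585 0.1009 0.008 ] bay3 [ 0.4528 -0.0585  0.008 ]
[ 0.0466 -0.0032  0.1714]
```

>>> carry_out --pt "0.03 -0.002 0.03 0 0 0" --pt "0.0465 -0.002 0.08 0 0 0" --pt "0.0465 -0.002 0.12 0 0 0" --pt "0.0465 -0.002 0.145 0 0 0" --pt "0.0465 -0.002 0.16 0 0 0" --pt "0.0465 -0.002 0.171 0 0 0" --pt "0.0465 -0.002 0.171 0 0 0"

```text
clock: 18.7
tool_pos: [0.4559, 0.0242, 0.0521]
orientation: [179.9, -0.0, -92.0]
force: [-0.4, 0.7, -0.1]
opening: 0.0874
gripper_force: 0.0
```

>>> carry_out --pt "0 0 0 0 0 0" --pt "0 0 0 0 0 0" --pt "0 0 0 0 0 0" --pt "0 0 0 0 0 0" --pt "0 0 0 0 0 0" --pt "0 0 0 0 0 0" --pt "0 0 0 0 0 0" --pt "0 0 0 0 0 0" --grip -1

```text
clock: 19.7
tool_pos: [0.4563, 0.0239, 0.0526]
orientation: [-180.0, 0.0, -92.1]
force: [0.6, -0.3, -2.1]
opening: 0.0136
gripper_force: 30.0
```

>>> carry_out --pt "-0.006 0 0 0 0 0" --pt "-0.018 0 0 0 0 0" --pt "-0.032 0 0 0 0 0" --pt "-0.046 0 0 0 0 0" --pt "-0.06 0 0 0 0 0" --pt "-0.07 0 0 0 0 0" --pt "-0.077 0 0 0 0 0" --pt "-0.078 0 0 0 0 0"

```text
clock: 20.7
tool_pos: [0.4591, 0.1023, 0.0526]
orientation: [-180.0, 0.0, -92.0]
force: [1.5, -1.3, 1.5]
opening: 0.0138
gripper_force: 30.0
```

>>> carry_out --pt "0 0 0 0 0 0" --pt "0 0 0 0 0 0" --pt "0 0 0 0 0 0"

```text
clock: 21.08
tool_pos: [0.4591, 0.1018, 0.0526]
orientation: [-180.0, 0.0, -92.1]
force: [-0.0, 0.9, 0.6]
opening: 0.0138
gripper_force: 30.0
```

>>> carry_out --pt "0 0 0 0 0 0" --pt "0 0 0 0 0 0" --pt "0 0 0 0 0 0" --pt "0 0 0 0 0 0" --pt "0 0 0 0 0 0" --pt "0 0 0 0 0 0" --pt "0 0 0 0 0 0" --grip 1

```text
clock: 21.95
tool_pos: [0.4589, 0.1018, 0.0526]
orientation: [180.0, -0.0, -92.1]
force: [-0.3, 0.1, -0.9]
opening: 0.0783
gripper_force: 0.0
```

>>> carry_out --pt "0 0 -0.01 0 0 0" --pt "0 0 -0.03 0 0 0" --pt "0 0 -0.07 0 0 0" --pt "0 0 -0.12 0 0 0" --pt "0 0 -0.17 0 0 0" --pt "0 0 -0.17 0 0 0"

```text
clock: 22.7
tool_pos: [0.461, 0.1028, 0.2274]
orientation: [-179.6, 0.3, -92.0]
force: [0.6, -0.4, -0.4]
opening: 0.0875
gripper_force: 0.0
```

```bash
python3 - <<'E'
from h import *
ct,it=snap("top","t4.png")
print(tool([.663,-.03,.225]),telemetry.get_obs()["tool_pos"])
E
```

```text
[ 0.125  -0.208   0.0004] [0.4597 0.1024 0.2249]
```

>>> carry_out --pt "0.115 -0.208 0 0 0 0" --pt "0.115 -0.208 0 0 0 0" --pt "0.115 -0.208 0 0 0 0" --pt "0.115 -0.208 0 0 0 0" --pt "0.115 -0.208 0 0 0 0" --pt "0.115 -0.208 0 0 0 0" --pt "0.115 -0.208 0 0 0 0" --pt "0.115 -0.208 0 0 0 0"

```text
clock: 23.75
tool_pos: [0.6621, -0.0199, 0.2232]
orientation: [-180.0, 0.0, -92.0]
force: [-0.0, 0.3, 0.9]
opening: 0.0875
gripper_force: 0.0
```

```bash
python3 - <<'E'
from h import *
c,im=snap("wrist","w5.png"); o=telemetry.get_obs(); print(o["tool_pos"],o["orientation"],o["joint_pos"],o["clock"])
E
```

```text
[ 0.6623 -0.0199  0.2233] [-179.9494    0.0169  -92.0036] [ 15.1047  19.4666  -1.3441  -0.0014 -69.136  -17.1078] 23.8
```

View pics/w5.png

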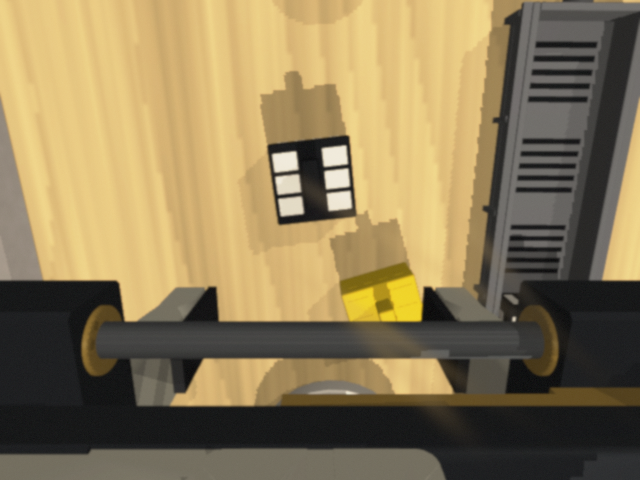

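The fresh cassette's lid has corners at (269,144), (348,136), (356,214) and (278,223), with its fin running along the image column. The yellow one at (383,295) is clear of the fingers.

```bash
python3 - <<'E'
from h import *
c=cam("wrist")
p=p2w(c,[(269,144),(348,136),(356,214),(278,223)],.04); a=p.mean(0)
print(a); e1=p[3]-p[0];e2=p[2]-p[1]
print("fin dir yaw off y (deg)",[np.degrees(np.arctan2(-e[0],e[1])) for e in(e1,e2)],np.linalg.norm(e1))
e=p[1]-p[0]; print(np.degrees(np.arctan2(-e[1],-e[0])))
print("yellow",p2w(c,[(380,283)],.04)); print(tool([a[0],a[1],.045]))
E
```

```text
[ 0.6672 -0.0571  0.04  ]
fin dir yaw off y (deg) [np.float64(2.758867637852202), np.float64(5.1062305756278)] 0.06752998704745185
3.5499176317742256
yellow [[0.6094 0.0384 0.04  ]]
[ 0.0371 -0.0061  0.1783]
```

>>> carry_out --pt "0.037 -0.006 0.04 0 0 -0.1" --pt "0.037 -0.006 0.09 0 0 -0.1" --pt "0.037 -0.006 0.13 0 0 -0.1" --pt "0.037 -0.006 0.155 0 0 -0.1" --pt "0.037 -0.006 0.168 0 0 -0.1" --pt "0.037 -0.006 0.178 0 0 -0.1" --pt "0.037 -0.006 0.178 0 0 -0.1"

```text
clock: 24.68
tool_pos: [0.6674, -0.0576, 0.0447]
orientation: [-180.0, -0.0, -86.3]
force: [-0.8, -0.7, 0.4]
opening: 0.0879
gripper_force: 0.0
```

>>> carry_out --pt "0 0 0 0 0 0" --pt "0 0 0 0 0 0" --pt "0 0 0 0 0 0" --pt "0 0 0 0 0 0" --pt "0 0 0 0 0 0" --pt "0 0 0 0 0 0" --pt "0 0 0 0 0 0" --pt "0 0 0 0 0 0" --grip -1

```text
clock: 25.68
tool_pos: [0.6674, -0.0577, 0.0446]
orientation: [-180.0, -0.0, -86.3]
force: [-1.5, -0.4, -2.2]
opening: 0.0138
gripper_force: 30.0
```

>>> carry_out --pt "0 0 -0.01 0 0 0" --pt "0 0 -0.03 0 0 0" --pt "0 0 -0.06 0 0 0" --pt "0 0 -0.1 0 0 0" --pt "0 0 -0.13 0 0 0" --pt "0 0 -0.15 0 0 0" --pt "0 0 -0.15 0 0 0"

```text
clock: 26.55
tool_pos: [0.668, -0.0577, 0.1966]
orientation: [-179.8, 0.0, -86.3]
force: [0.1, 0.3, -2.7]
opening: 0.0135
gripper_force: 30.0
```

```bash
python3 - <<'E'
from h import *
o=telemetry.get_obs(); print(o["tool_pos"],o["orientation"],tool([.457,.020,.195]))
snap("wrist","w6.png")
E
```

```text
[ 0.668  -0.0577  0.1966] [-179.8113    0.0178  -86.3273] [-0.091   0.2056  0.001 ]
```

View pics/w6.png

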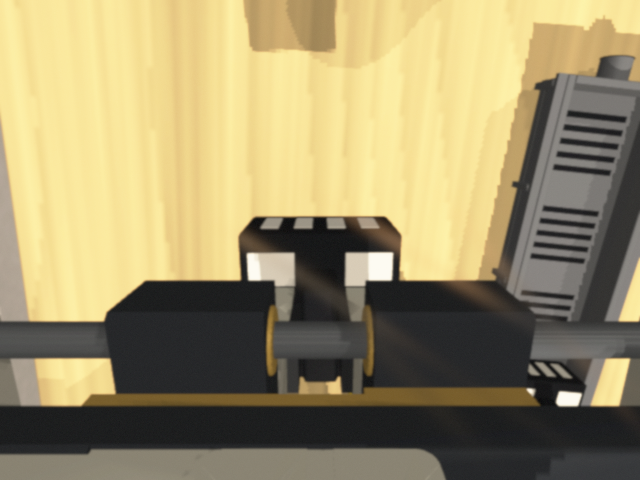

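The fresh cassette hangs square and centred between the fingers at (320,250). Moving it over bay 2.

>>> carry_out --pt "-0.02 0.05 0 0 0 0.03" --pt "-0.045 0.1 0 0 0 0.06" --pt "-0.07 0.15 0 0 0 0.09" --pt "-0.085 0.19 0 0 0 0.099" --pt "-0.0915 0.206 0 0 0 0.099" --pt "-0.0915 0.206 0 0 0 0.099" --pt "-0.0915 0.206 0 0 0 0.099" --pt "-0.0915 0.206 0 0 0 0.099"

```text
clock: 27.6
tool_pos: [0.4566, 0.0202, 0.1941]
orientation: [180.0, -0.0, -92.0]
force: [-0.3, -1.1, -3.2]
opening: 0.0137
gripper_force: 30.0
```

>>> carry_out --pt "0 0 0.03 0 0 0" --pt "0 0 0.06 0 0 0" --pt "0 0 0.08 0 0 0" --pt "0 0 0.09 0 0 0" --pt "0 0 0.095 0 0 0" --pt "0 0 0.095 0 0 0"

```text
clock: 28.35
tool_pos: [0.4563, 0.0204, 0.0997]
orientation: [-180.0, -0.0, -92.0]
force: [0.2, 0.5, -3.3]
opening: 0.0144
gripper_force: 30.0
```

```bash
python3 - <<'E'
from h import *
o=telemetry.get_obs(); print(o["tool_pos"],o["orientation"],tool([.4565,.0205,.053]))
im=snap("side","s7.png")[1]; cv2.imwrite("pics/s7c.png",cv2.resize(im[120:300,200:400],None,fx=3.2,fy=3.2))
E
```

```text
[0.4563 0.0204 0.0997] [-179.9891   -0.0032  -92.0082] [-0.0001 -0.0002  0.0467]
```

View pics/s7c.png

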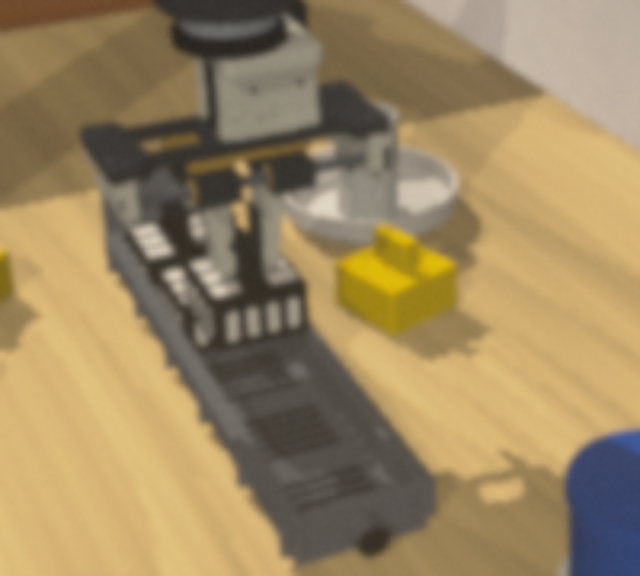

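The side view shows the fresh cassette over bay 2 at crop (250,310), in line with the channel, and the strainer upright in the dish at (368,175). I'll lower it slowly, watching the force.

>>> carry_out --pt "0 0 0.008 0 0 0" --pt "0 0 0.016 0 0 0" --pt "0 0 0.022 0 0 0" --pt "0 0 0.028 0 0 0" --pt "0 0 0.032 0 0 0" --pt "0 0 0.032 0 0 0"

```text
clock: 29.15
tool_pos: [0.4557, 0.0203, 0.0672]
orientation: [180.0, -0.0, -92.0]
force: [0.1, 0.2, -3.0]
opening: 0.014
gripper_force: 30.0
```

>>> carry_out --pt "0 0 0.004 0 0 0" --pt "0 0 0.008 0 0 0" --pt "0 0 0.011 0 0 0" --pt "0 0 0.013 0 0 0" --pt "0 0 0.0145 0 0 0" --pt "0 0 0.0145 0 0 0"

```text
clock: 29.9
tool_pos: [0.4558, 0.0204, 0.053]
orientation: [180.0, -0.0, -92.0]
force: [0.4, -0.6, -2.4]
opening: 0.0134
gripper_force: 30.0
```

>>> carry_out --pt "0 0 0.001 0 0 0" --pt "0 0 0.0015 0 0 0" --pt "0 0 0.0015 0 0 0"

```text
clock: 30.28
tool_pos: [0.4561, 0.0204, 0.0524]
orientation: [-180.0, -0.0, -92.0]
force: [-4.1, 0.2, 7.6]
opening: 0.0137
gripper_force: 30.0
```

>>> carry_out --pt "0 0 0 0 0 0" --pt "0 0 0 0 0 0" --pt "0 0 0 0 0 0" --pt "0 0 0 0 0 0" --pt "0 0 0 0 0 0" --pt "0 0 0 0 0 0" --pt "0 0 0 0 0 0" --grip 1

```text
clock: 31.15
tool_pos: [0.4559, 0.0204, 0.0516]
orientation: [-180.0, -0.0, -92.0]
force: [0.3, -0.3, 0.1]
opening: 0.0783
gripper_force: 0.0
```

>>> carry_out --pt "0 0 -0.01 0 0 0" --pt "0 0 -0.03 0 0 0" --pt "0 0 -0.07 0 0 0" --pt "0 0 -0.12 0 0 0" --pt "0 0 -0.17 0 0 0" --pt "0 0 -0.2 0 0 0" --pt "0 0 -0.2 0 0 0" --pt "0 0 -0.2 0 0 0"

```text
clock: 32.15
tool_pos: [0.4554, 0.0203, 0.2515]
orientation: [180.0, 0.0, -92.0]
force: [0.4, -0.2, -0.9]
opening: 0.0877
gripper_force: 0.0
```

>>> carry_out --pt "-0.05 0 0 0 0 0" --pt "-0.1 0 0 0 0 0" --pt "-0.1 0 0 0 0 0" --pt "-0.1 0 0 0 0 0"

```text
clock: 32.65
tool_pos: [0.4588, 0.12, 0.2506]
orientation: [179.9, -0.1, -92.0]
force: [0.5, -1.6, -1.1]
opening: 0.0874
gripper_force: 0.0
```

```bash
python3 - <<'E'
from h import *
c,im=snap("wrist","w8.png"); o=telemetry.get_obs(); print(o["tool_pos"],o["orientation"],o["clock"])
s=snap("side","s8.png")[1]
cv2.imwrite("pics/fin.png",np.hstack([cv2.resize(im,(480,360)),cv2.resize(s[130:270,210:330],(309,360))]))
E
```

```text
[0.4589 0.1197 0.2508] [179.9218  -0.0595 -92.0067] 32.7
```

View pics/fin.png

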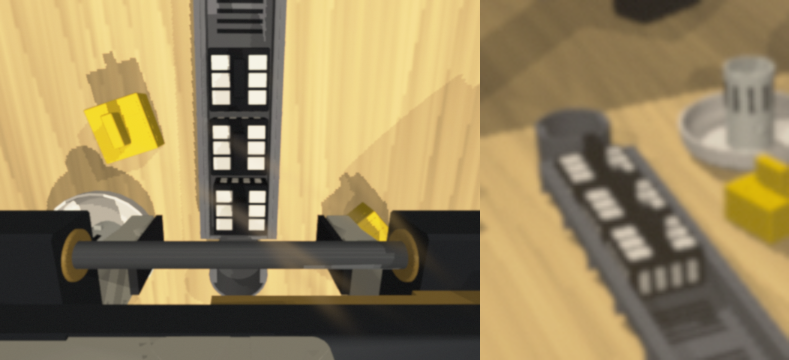

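The three cassettes stand in a row from the pot (left view, centres at about (239,79), (238,147) and (240,211)), and the strainer is upright in the dish (right view, (748,105)). I'll check their positions, then hand in.

```bash
python3 - <<'E'
from h import *
c=cam("wrist")
for n,(x0,x1,y0,y1) in dict(fresh=(208,270,48,110),c2=(210,267,118,175),c1=(214,268,184,234)).items():
    print(n,p2w(c,np.array([(x0,y0),(x1,y0),(x1,y1),(x0,y1)])/.75,.048).mean(0))
o=telemetry.get_obs(); print(o["clock"],o["force"],o["opening"])
E
```

```text
fresh [0.4563 0.0211 0.048 ]
c2 [0.4598 0.0987 0.048 ]
c1 [0.4596 0.1794 0.048 ]
32.75 [ 1.0441 -0.8772 -0.6745] 0.08764499471668932
```

All three are within about 3 mm of their bay centres (y = 0.181, 0.101 and 0.021).

```bash
python3 -c "
from plant import workorder
print(workorder.close_job())"
```

```text
the job is handed in; nothing more can be done
None
```

I handed the job in at about 33 s; no verdict came back. The strainer stands upright in the dish, both trough cassettes are in bays 0 and 1, and the fresh one is in bay 2, each within about 3 mm of its bay centre by the wrist camera.

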